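# Fetch the red-capped vial from the closed specimen box

### The arm

A 6-joint arm with a two-finger parallel gripper is mounted at the origin on the work surface. World frame = base frame: x ahead of the robot, y to its left, z up, the work surface at z = 0. Lengths are in m, angles in rad, forces in N, time in s.
With the tool pointing down it reaches from about 0.35 to 0.775 m from the base axis. Payload 5.5 kg.
Tool frame: the origin (TCP) lies midway between the tips of the shut fingers; the grasp point (between the pads) lies behind it (env.grip_point_offset is the z of the grasp point in the tool frame, in m); z points along the fingers, y is the direction in which the jaws open and shut (so a half turn about z gives the same grasp; the last joint's range is limited). The gripper opens to 85 mm and grips with 20 to 120 N. Pads are 22 mm wide; open, the fingers measure 114 mm over their backs; the gripper's body (76 mm by 85 mm) begins 54 mm behind the grasp point. The pads swing forward as they close: fully open they stand 13 mm farther back than shut.
Start: joints at [-1.258, 0.313, 0.046, 1.304, 0, 1.431], TCP at [0.252, -0.517, 0.231] pointing down, gripper open.
Joint ranges: [-2.76, 2.76], [-0.86, 1.69], [-1.03, 1.26], [-2.2, 2.34], [-1.47, 1.5], [-3.14, 3.14]. Speed limits (rad/s): [2.57, 2.57, 3.14, 3.14, 3.14, 3.14].

### API

Orientations are given as a unit quaternion [w, x, y, z].
In Python, from workcell import env, viewer gives the robot as it stands. The module is installed in compiled form; this text tells all that it offers.
- The arm moves only by the shell command python3 -m inch 'ROWS' [OPENING] [FORCE]. ROWS is JSON, a list of rows, each a list of 2 entries, a list of its own where there are three numbers: the shift along the tool's x, y, z in m, then the turn about the tool's z in degrees. In form: [[[tx, ty, tz], spin], ...]. A call has 1 to 5 rows; each row is the pose to reach, as a shift and turn from the pose measured when the call began, along the tool's axes at that moment; what a row does not reach only later rows make up. A row lasts 1/12 s, in which the tool goes at most 41.7 mm and 7.16 degrees, less where a joint would pass 70% of its speed; a pose out of reach is approached as far as the arm can. A call with a gripper value outside its range is refused whole. OPENING is the closure, from 0 (fully open) to 1 (shut), set as the call begins (- or left out, the last holds). The fingers move at their own pace and stop on an object; FORCE is the grip in N (left out, the last holds). Time passes only in rows, so rows that repeat a pose let the fingers close. It gives the time, the measured TCP pose, the force and the opening at its end, in the units of the state.
- env.get_state(): the state, without advancing time (a new reading comes with each control period).
- viewer.read_camera(name): name is "side" or "top"; returns a dict with "image" (400x640x3 uint8, red, green, blue), "depth" (400x640 float32, m along the optical axis (not along the pixel's ray), 0 where there is no reading), "vertical_fov" (degrees; the focal length in pixels is half the picture's height over the tangent of half this angle, whatever the lens; pixels are square), "cx", "cy" (the principal point, pixels), "dist_coeffs" ([k1, k2, p1, p2, k3] as OpenCV has them; the pictures are not rectified), "R" (3x3) and "t" (3): a world point X has camera coordinates R X + t. Camera axes: x right, y down, z forward; pixel columns grow to the right and rows downward; lengths in m; the calibration is good to about 2 mm. A picture is of the moment at which its call begins.
- env.hand_in(): hands the job in, once; it reports no verdict.
The state is a dict: "clock": time; "joint_pos": joint angles; "qvel": joint speeds; "tau": joint torques, N m; "tcp_pos": TCP position; "orientation": TCP orientation; "wrist_force": force on the tool from outside, world axes, zero at the start; "ft_torque": the same for the moment, N m; "finger_gap": finger opening in m.
Only numpy, scipy, OpenCV 4.12 (cv2) and the standard library are available. Lean on these libraries where they do the work, as an engineer would, in place of code of your own. Each camera call takes 0.05 s, during which the arm holds its last target. There are 200 camera calls.

### The job

Lift the lid off the grey specimen box and lay it flat, handle up, on the free part of the blue mat. Then take the red-capped vial out of the box and stand it upright on the black square plate of that mat, setting it down rather than dropping it. Leave the white-capped vial standing where it is in the box.

Things in the scene. Friction and masses are not known exactly. Their poses are not given: they have to be found in the camera images.
- lid_handle (a point): Centre of the black bar handle (16 mm in x, 60 in y, 30 high) on the grey box's loose lid. Lid 152 (x) by 192 (y) mm, about 180 g, lifts straight off; its skirt's lower edge is 29 mm below this point (62 mm above the bench at the start), the flat top 15 mm below. 3 mm play around the box. z up. At the start this point is over the box's middle, with the box's axes.
- red_vial_center (a point): Centre, half-way up, of the red-capped amber vial: loose upright cylinder 28 mm in diameter, 60 mm high with its 16 mm cap, z along it, about 40 g. It stands on the box floor at either end of the box, 40 to 50 mm from its middle along box y and up to 12 mm off along box x, so at least 39 mm clear of the two long walls.
- white_vial_center (a point): Centre, half-way up, of the white-capped vial of the same size, at the other end of the box, 80 mm or more from the red one: leave it. The grey opaque box holding both is fixed, 140 (x) by 180 (y) mm outside, 70 mm high, walls and floor 5 mm thick, its floor 5 mm above the bench.
- mat: Blue mat fixed on the bench, 310 (x) by 220 (y) by 3 mm; origin mid-underside, z up, x along its length, away from the robot. On it a fixed black plate 100 by 100 mm, centre at x = +100 mm, y = 0, top 9 mm above the bench. The rest is free: the lid fits centred at x = -65 mm, y = 0, long side along mat y. Mat and box stand left and right of the robot's centre line, either way round.
Not all that is in view belongs to the job. What is shaped like the part that bears lid_handle but green is not meant.

How it is judged:
By the outcome, as a careful person would: the job done as asked, in the order asked, and still so for the second after the job is handed in, with the robot touching nothing.
It also fails if it takes over 56 s, if anything falls off the work surface, if the arm or the gripper's body presses on something with over 40 N, if the wrist force passes 120 N, or if a joint passes its speed limit or range.

## Working session

There is one attempt and no reset: what is moved stays moved. The work goes in short steps, Python scripts to look and compute and a shell command to move; the robot and the scene stay as the last step left them, time stands still between calls to the robot, and variables do not carry over. Pictures are saved under pics/ and viewed, on a budget of 10 in all, crops included, one or two more only if the job needs it, and the job is handed in when it is done.

```bash
mkdir -p pics
cat > h.py <<'E'
import numpy as np, cv2
from workcell import env, viewer
def cam(n):
    c=viewer.read_camera(n); h=c["image"].shape[0]
    f=h/2/np.tan(np.radians(c["vertical_fov"])/2)
    c["K"]=np.array([[f,0,c["cx"]],[0,f,c["cy"]],[0,0,1]]); c["D"]=np.array(c["dist_coeffs"],float)
    c["R"]=np.array(c["R"]);c["t"]=np.array(c["t"]); return c
def onplane(c,px,z):
    p=cv2.undistortPoints(np.array(px,float).reshape(-1,1,2),c["K"],c["D"]).reshape(-1,2)
    d=np.c_[p,np.ones(len(p))]@c["R"]; o=-c["R"].T@c["t"]
    return o+d*((z-o[2])/d[:,2])[:,None]
def cloud(c):
    h,w=c["depth"].shape; u,v=np.meshgrid(np.arange(w),np.arange(h))
    p=cv2.undistortPoints(np.stack([u,v],-1).reshape(-1,1,2).astype(float),c["K"],c["D"]).reshape(-1,2)
    z=c["depth"].reshape(-1,1); X=(np.c_[p,np.ones(len(p))]*z-c["t"])@c["R"]; X[z[:,0]==0]=np.nan
    return X.reshape(h,w,3)
def proj(c,X):
    return cv2.projectPoints(np.array(X,float).reshape(-1,3),cv2.Rodrigues(c["R"])[0],c["t"],c["K"],c["D"])[0].reshape(-1,2)
def save(c,n): cv2.imwrite("pics/"+n,c["image"][:,:,::-1])
E
python3 - <<'E'
from h import *
for n in("top","side"):
    c=cam(n); save(c,n+"0.png"); print(n,-c["R"].T@c["t"],c["R"][2],c["K"][0,0],c["D"])
print(env.get_state(),env.grip_point_offset)
E
```

```text
top [0.30600938 0.13035442 1.33046924] [ 0.1017877   0.02766505 -0.99442139] 421.3744281587657 [-0.08376058  0.          0.          0.          0.        ]
side [-0.07032585  0.82351558  0.86756509] [ 0.42618802 -0.59965839 -0.67732827] 402.5662129760491 [-0.10274202  0.          0.          0.          0.        ]
{'clock': 0.1, 'joint_pos': array([-1.25755497e+00,  3.13936080e-01,  4.51253269e-02,  1.30360684e+00,
        1.39056090e-06,  1.43120500e+00]), 'qvel': array([ 0.00099614, -0.00214598,  0.00202735, -0.0003865 ,  0.00021403,
        0.00068203]), 'tau': array([ 1.61166361e-03, -4.81728637e+01,  2.99242616e+01,  1.28235959e-02,
       -5.63529818e-05, -7.95766312e-06]), 'tcp_pos': array([ 0.25142951, -0.51662383,  0.2305053 ]), 'orientation': array([-8.07637667e-04,  9.74476815e-01,  2.24486703e-01, -6.96019857e-05]), 'wrist_force': array([ 0.19668007, -0.01103446,  0.49084966]), 'ft_torque': array([-0.01567845,  0.0067543 ,  0.00520413]), 'finger_gap': 0.08554289557481995} -0.0187
```

View pics/top0.png

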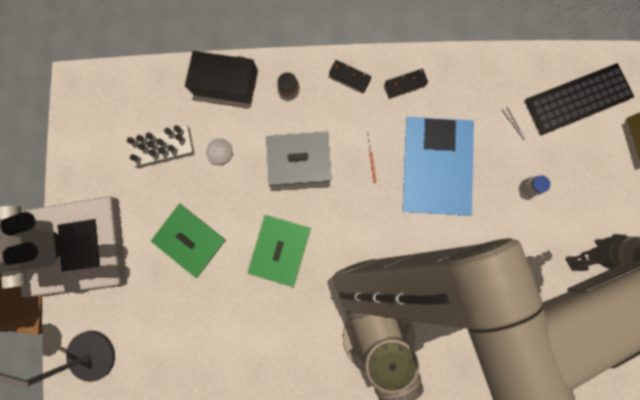

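View pics/side0.png

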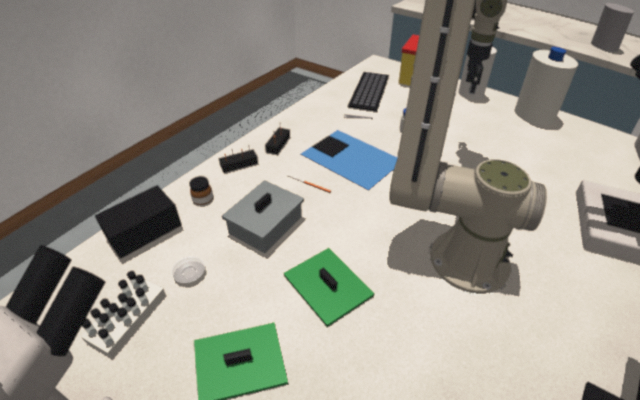

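The top view shows the grey lid centred near pixel (298,158) with its black handle at (297,157). The blue mat is near (438,165) with the black plate at (440,134). The two green lids at (188,240) and (280,250) are decoys. The side view agrees: box at (263,215), mat at (350,158).

```bash
cat > m.py <<'E'
from h import *
def big(m):
    cs=cv2.findContours(m.astype(np.uint8),cv2.RETR_EXTERNAL,cv2.CHAIN_APPROX_NONE)[0]
    return max(cs,key=cv2.contourArea)[:,0,:]
def rect(c,m,z):
    P=onplane(c,big(m),z)[:,:2]; (ctr,wh,a)=cv2.minAreaRect((P*1000).astype(np.float32)); return np.array(ctr).round(1),np.array(wh).round(1),round(a,2)
def roi(c,ctr,r):
    v,u=np.mgrid[:400,:640]; return np.hypot(u-ctr[0],v-ctr[1])<r
E
python3 - <<'E'
from m import *
c=cam("top"); X=cloud(c); hsv=cv2.cvtColor(c["image"],cv2.COLOR_RGB2HSV)
dark=hsv[...,2]<70
blue=(hsv[...,0]>95)&(hsv[...,0]<120)&(hsv[...,1]>90)&roi(c,(438,165),75)
print("mat",rect(c,blue,.003)); print("plate",rect(c,dark&roi(c,(440,134),32),.009))
lid=(abs(X[...,2]-.076)<.01)&roi(c,(298,158),50)
print("lid depth",rect(c,lid,.076),np.nanmedian(X[lid][:,2]))
grey=(hsv[...,1]<60)&(hsv[...,2]<175)&(hsv[...,2]>80)&roi(c,(298,158),50)
h=dark&roi(c,(298,157),16);print("handle",rect(c,h,.106),"n",h.sum())
s=cam("side");hs=cv2.cvtColor(s["image"],cv2.COLOR_RGB2HSV)
Y=cloud(s); m=(abs(Y[...,2]-.076)<.006)&roi(s,(263,208),50); print("lid side",rect(s,m,.076))
b=(hs[...,0]>95)&(hs[...,0]<120)&(hs[...,1]>90)&roi(s,(350,158),55);print("mat side",rect(s,b,.003))
v=hs[...,2]<70; m=v&roi(s,(263,203),16)
print("handle cloud side",np.nanmean(Y[m&(abs(Y[...,2]-.106)<.006)],0))
print("handle cloud top",np.nanmean(X[h&(abs(X[...,2]-.106)<.008)],0))
E
```

```text
mat (array([ 527.6, -213.9]), array([210.2, 300.9]), 84.6)
plate (array([ 627.1, -222. ]), array([90.9, 92.5]), 83.82)
lid depth (array([553.6, 229. ]), array([153.7, 192.2]), 2.23) 0.07618998017870021
handle (array([547.4, 225.8]), array([13.8, 48. ]), 3.73) n 67
lid side (array([548.7, 232.5]), array([156.5, 194.5]), 2.26)
mat side (array([ 523.4, -208.1]), array([212.5, 304.3]), 84.69)
handle cloud side [0.54910082 0.23368448 0.10446459]
handle cloud top [0.54889164 0.22728924 0.10524982]
```

```bash
cat > go.py <<'E'
import sys, numpy as np
from h import env
from scipy.spatial.transform import Rotation as Ro
# target: x y z (mm), yaw of tool x (deg) -> shift (mm, tool axes) and spin (deg)
t=np.array(sys.argv[1:4],float); yaw=float(sys.argv[4])
s=env.get_state(); q=s["orientation"]; R=Ro.from_quat(q[[1,2,3,0]])
X=R.as_matrix(); cur=np.degrees(np.arctan2(X[1,0],X[0,0]))
print("shift",(R.inv().apply(t-np.array(s["tcp_pos"])*1000)).round(1),"spin",round(-((yaw-cur+180)%360-180),2),"tilt",X[:,2].round(3),
 "tcp",(s["tcp_pos"]*1000).round(1),"gap",round(s["finger_gap"]*1000,1),"F",s["wrist_force"].round(1),"t",round(s["clock"],2),"q6",s["joint_pos"][5].round(2))
E
python3 go.py 550 230 180 92.2
```

```text
shift [ 595.1 -540.8   51.5] spin -66.26 tilt [-0.     0.001 -1.   ] tcp [ 251.5 -516.8  230.7] gap 85.2 F [-0.8 -0.8 -0.2] t 0.2 q6 1.43
```

```bash
python3 -m inch '[[[0.028,-0.025,0],-6],[[0.057,-0.052,0],-12],[[0.087,-0.079,0],-18],[[0.117,-0.106,0],-24],[[0.147,-0.134,0],-30]]' 0; python3 go.py 550 230 180 92.2
```

```text
clock: 0.62
tcp_pos: [0.3252, -0.3303, 0.2306]
orientation: [-0.001, 0.882, 0.471, 0.0]
wrist_force: [1.2, -0.5, 0.4]
finger_gap: 0.0854
shift [ 590.6 -125.    51.3] spin -36.01 tilt [-0.     0.001 -1.   ] tcp [ 325.2 -330.3  230.6] gap 85.4 F [ 1.2 -0.5  0.4] t 0.62 q6 1.19
```

```bash
python3 -m inch '[[[0.039,-0.008,0],-4],[[0.078,-0.016,0],-8],[[0.118,-0.025,0],-12],[[0.157,-0.033,0],-15],[[0.196,-0.041,0],-18]]'; python3 go.py 550 230 180 92.2
```

```text
clock: 1.03
tcp_pos: [0.4003, -0.1427, 0.231]
orientation: [-0.0, 0.797, 0.604, 0.0]
wrist_force: [0.4, 0.8, 0.6]
finger_gap: 0.0856
shift [399.2  43.3  51.4] spin -17.88 tilt [ 0.     0.001 -1.   ] tcp [ 400.3 -142.7  231. ] gap 85.6 F [0.4 0.8 0.6] t 1.03 q6 1.31
```

```bash
python3 -m inch '[[[0.040,0.004,0.005],-4],[[0.080,0.009,0.010],-8],[[0.120,0.013,0.015],-12],[[0.160,0.017,0.020],-15],[[0.200,0.022,0.025],-18]]'; python3 go.py 550 230 180 92.2
```

```text
clock: 1.45
tcp_pos: [0.4757, 0.0461, 0.2061]
orientation: [-0.0, 0.692, 0.722, 0.0]
wrist_force: [1.2, 0.1, -0.7]
finger_gap: 0.0857
shift [180.5  82.2  26.3] spin 0.28 tilt [ 0.     0.001 -1.   ] tcp [475.7  46.1 206.1] gap 85.7 F [ 1.2  0.1 -0.7] t 1.45 q6 1.46
```

```bash
python3 -m inch '[[[0.037,0.017,0.005],0],[[0.074,0.034,0.010],0],[[0.111,0.050,0.016],0],[[0.147,0.067,0.021],0],[[0.181,0.082,0.026],0]]'; python3 -m inch '[[[0,0,0.025],0],[[0,0,0.05],0],[[0,0,0.075],0],[[0,0,0.09],0],[[0,0,0.09],0]]'; python3 go.py 550 230 81 92.2
```

```text
clock: 1.87
tcp_pos: [0.5501, 0.2329, 0.1797]
orientation: [-0.0, 0.691, 0.723, 0.0]
wrist_force: [0.4, -0.2, 1.1]
finger_gap: 0.0852
clock: 2.28
tcp_pos: [0.5471, 0.2324, 0.0854]
orientation: [-0.002, 0.691, 0.723, -0.003]
wrist_force: [-1.4, 0.4, 0.1]
finger_gap: 0.0857
shift [-2.5  2.8  4.4] spin 0.35 tilt [-0.007 -0.001 -1.   ] tcp [547.1 232.4  85.4] gap 85.7 F [-1.4  0.4  0.1] t 2.28 q6 1.79
```

```bash
python3 -m inch '[[[-0.002,0.003,0.002],0],[[-0.002,0.003,0.004],0],[[-0.002,0.003,0.004],0]]'; python3 -m inch '[[[0,0,0],0],[[0,0,0],0],[[0,0,0],0],[[0,0,0],0],[[0,0,0],0]]' 1 60;python3 -m inch '[[[0,0,0],0],[[0,0,0],0],[[0,0,0],0],[[0,0,0],0],[[0,0,0],0]]'; python3 go.py 550 230 81 92.2
```

```text
clock: 2.53
tcp_pos: [0.5509, 0.2304, 0.082]
orientation: [-0.002, 0.691, 0.723, -0.002]
wrist_force: [1.3, -0.2, 1.0]
finger_gap: 0.0853
clock: 2.95
tcp_pos: [0.5511, 0.2304, 0.0824]
orientation: [-0.002, 0.691, 0.723, -0.002]
wrist_force: [-0.1, 1.0, -0.2]
finger_gap: 0.0259
clock: 3.37
tcp_pos: [0.5515, 0.2306, 0.0828]
orientation: [-0.001, 0.691, 0.723, -0.002]
wrist_force: [0.4, -0.0, 2.4]
finger_gap: 0.0148
shift [-0.5 -1.5  1.8] spin 0.33 tilt [-0.004 -0.    -1.   ] tcp [551.5 230.6  82.8] gap 14.8 F [ 0.4 -0.   2.4] t 3.37 q6 1.79
```

```bash
python3 -m inch '[[[0,0,-0.005],0],[[0,0,-0.012],0],[[0,0,-0.022],0],[[0,0,-0.034],0],[[0,0,-0.046],0]]'; python3 -m inch '[[[0,0,-0.02],0],[[0,0,-0.04],0],[[0,0,-0.06],0],[[0,0,-0.075],0],[[0,0,-0.085],0]]'; python3 go.py 461 -205 180 84.6
python3 - <<'E'
from m import *
c=cam("side"); save(c,"s1.png"); c=cam("top"); save(c,"t1.png")
E
```

```text
clock: 3.78
tcp_pos: [0.5507, 0.2304, 0.1295]
orientation: [-0.002, 0.691, 0.723, -0.002]
wrist_force: [-0.9, -0.6, -2.0]
finger_gap: 0.0151
clock: 4.2
tcp_pos: [0.5512, 0.2306, 0.2173]
orientation: [-0.002, 0.691, 0.723, -0.002]
wrist_force: [0.3, 0.1, -1.0]
finger_gap: 0.0148
shift [-431.2 -109.4   37.8] spin 7.95 tilt [-0.005 -0.    -1.   ] tcp [551.2 230.6 217.3] gap 14.8 F [ 0.3  0.1 -1. ] t 4.2 q6 1.79
```

View pics/s1.png

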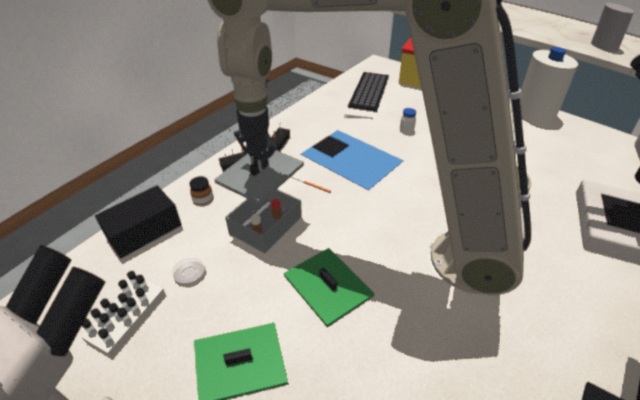

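The side view shows the lid held at (260,170), clear of the open box. The red cap is at about (275,208) near one end, and the white vial is near (256,220) with a pale stripe over it. I'll carry the lid to the mat.

```bash
python3 -m inch '[[[-0.020,-0.005,0],0],[[-0.050,-0.012,0],1],[[-0.082,-0.021,0],2],[[-0.115,-0.029,0],3],[[-0.148,-0.037,0],4]]';  python3 -m inch '[[[-0.033,-0.010,0],1],[[-0.066,-0.020,0],2],[[-0.099,-0.030,0],3],[[-0.132,-0.040,0],4],[[-0.160,-0.050,0],4]]';  python3 go.py 461 -205 120 84.6
```

```text
clock: 4.72
tcp_pos: [0.52, 0.0802, 0.2157]
orientation: [-0.002, 0.716, 0.698, -0.002]
wrist_force: [0.9, -0.5, -1.6]
finger_gap: 0.0148
clock: 5.13
tcp_pos: [0.4643, -0.08, 0.2149]
orientation: [-0.003, 0.74, 0.672, -0.003]
wrist_force: [1.2, -0.2, -1.4]
finger_gap: 0.0146
shift [-124.7    9.5   94.8] spin -0.11 tilt [-0.008  0.001 -1.   ] tcp [464.3 -80.  214.9] gap 14.6 F [ 1.2 -0.2 -1.4] t 5.13 q6 1.33
```

```bash
python3 -m inch '[[[-0.033,0.002,0.01],0],[[-0.065,0.005,0.03],0],[[-0.095,0.007,0.05],0],[[-0.115,0.009,0.07],0],[[-0.125,0.0095,0.08],0]]';  python3 -m inch '[[[0,0,0],0],[[0,0,0],0]]'; python3 go.py 461 -205 24 84.6
python3 - <<'E'
from m import *
z=env.get_state()["tcp_pos"][2]+.0082-.015; print(z)
for n in("top","side"):
    c=cam(n); X=cloud(c); save(c,n+"2.png")
    m=(abs(X[...,2]-z)<.012)&(abs(X[...,0]-.461)<.13)&(abs(X[...,1]+.205)<.14)
    if m.sum()>50: print(n,rect(c,m,z),m.sum(),np.nanmedian(X[m][:,2])); 
c=cam("top"); hsv=cv2.cvtColor(c["image"],cv2.COLOR_RGB2HSV);X=cloud(c)
v=cv2.inRange(hsv,(0,120,60),(8,255,255))|cv2.inRange(hsv,(172,120,60),(180,255,255))
m=(v>0)&roi(c,(298,158),45); print("red",m.sum(), np.nanmean(X[m],0), onplane(c,np.argwhere(m)[:,::-1].mean(0),.065))
cv2.imwrite("pics/box.png",cv2.resize(c["image"][105:215,245:355,::-1],None,fx=5,fy=5,interpolation=cv2.INTER_CUBIC))
E
```

```text
clock: 5.55
tcp_pos: [0.4591, -0.2067, 0.1315]
orientation: [-0.005, 0.741, 0.671, -0.003]
wrist_force: [-0.1, -0.2, -1.0]
finger_gap: 0.015
clock: 5.72
tcp_pos: [0.4576, -0.2058, 0.1302]
orientation: [-0.007, 0.742, 0.671, -0.004]
wrist_force: [0.3, 0.8, 0.0]
finger_gap: 0.0148
shift [  0.8   4.9 106.2] spin -0.33 tilt [-0.015  0.005 -1.   ] tcp [ 457.6 -205.8  130.2] gap 14.8 F [0.3 0.8 0. ] t 5.72 q6 1.09
0.12341492737074648
top (array([ 460.2, -170.2]), array([119.5, 153.5]), 84.03) 1732 0.12376672468594785
side (array([ 452.3, -197. ]), array([204.1, 161.8]), 83.96) 1266 0.12317886450529991
red 70 [0.54467736 0.18465601 0.06282263] [[0.54428324 0.18456912 0.065     ]]
```

View pics/box.png

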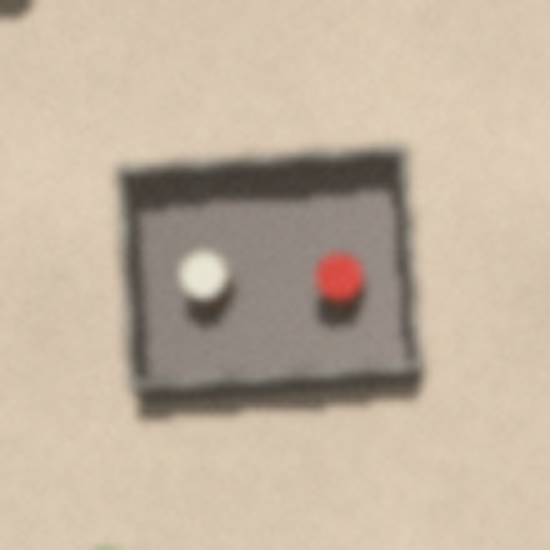

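View pics/side2.png

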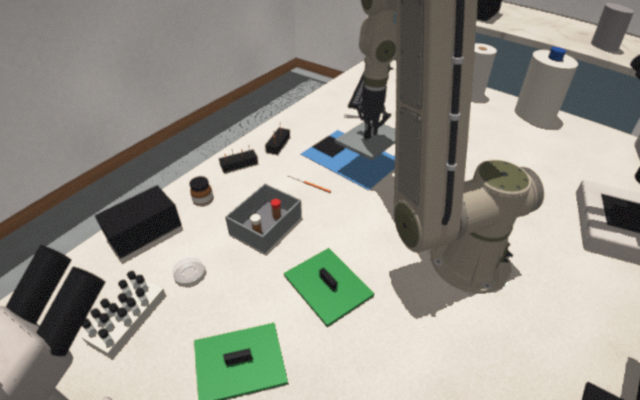

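The box crop shows both vials upright with the red cap at crop (340,278), i.e. pixel (313,161) in the full image, and the white at (204,276), i.e. (286,160). The side view shows the lid hanging level over the near part of the mat at (370,138). Next I'll lower it.

```bash
python3 -m inch '[[[0,0.001,0.015],0],[[0,0.002,0.035],0],[[0.001,0.003,0.055],0],[[0.001,0.004,0.072],0],[[0.001,0.005,0.085],0]]'; python3 -m inch '[[[0,0,0.002],0],[[0,0,0.005],0],[[0,0,0.008],0],[[0,0,0.011],0],[[0,0,0.013],0]]'; python3 go.py 461 -205 24 84.6
```

```text
clock: 6.28
tcp_pos: [0.4643, -0.2036, 0.0474]
orientation: [-0.004, 0.74, 0.673, -0.003]
wrist_force: [-0.5, 0.3, -1.6]
finger_gap: 0.0146
clock: 6.7
tcp_pos: [0.4648, -0.2038, 0.0351]
orientation: [-0.003, 0.74, 0.673, -0.003]
wrist_force: [-0.1, -0.1, -1.0]
finger_gap: 0.0148
shift [-1.6 -3.6 11.1] spin -0.03 tilt [-0.009  0.001 -1.   ] tcp [ 464.8 -203.8   35.1] gap 14.8 F [-0.1 -0.1 -1. ] t 6.7 q6 1.1
```

```bash
python3 -m inch '[[[-0.001,-0.002,0.003],0],[[-0.001,-0.003,0.006],0],[[-0.001,-0.003,0.008],0],[[-0.001,-0.003,0.009],0],[[-0.001,-0.003,0.0095],0]]'; python3 -m inch '[[[0,0,0.001],0],[[0,0,0.0015],0],[[0,0,0.002],0],[[0,0,0.002],0]]'; python3 go.py 461 -205 24 84.6
```

```text
clock: 7.12
tcp_pos: [0.4615, -0.2045, 0.0254]
orientation: [-0.004, 0.74, 0.673, -0.003]
wrist_force: [-0.2, 0.4, -1.1]
finger_gap: 0.0147
clock: 7.45
tcp_pos: [0.4614, -0.2046, 0.0239]
orientation: [-0.003, 0.74, 0.673, -0.003]
wrist_force: [-2.6, 1.3, 3.8]
finger_gap: 0.015
shift [-0.5 -0.3 -0.1] spin -0.05 tilt [-0.009  0.001 -1.   ] tcp [ 461.4 -204.6   23.9] gap 15.0 F [-2.6  1.3  3.8] t 7.45 q6 1.09
```

```bash
python3 -m inch '[[[0,0,0],0],[[0,0,0],0],[[0,0,0],0],[[0,0,0],0],[[0,0,0],0]]' 0.4; python3 -m inch '[[[0,0,-0.01],0],[[0,0,-0.03],0],[[0,0,-0.06],0],[[0,0,-0.09],0],[[0,0,-0.13],0]]';  python3 - <<'E'
from m import *
c=cam("top"); save(c,"t3.png"); s=cam("side"); save(s,"s3.png")
for c in(c,s):
    hsv=cv2.cvtColor(c["image"],cv2.COLOR_RGB2HSV);X=cloud(c)
    v=(cv2.inRange(hsv,(0,110,60),(8,255,255))|cv2.inRange(hsv,(172,110,60),(180,255,255)))>0
    m=v&(abs(X[...,0]-.545)<.05)&(abs(X[...,1]-.19)<.06)&(X[...,2]>.055); print("red",m.sum(), np.nanmean(X[m],0), onplane(c,np.argwhere(m)[:,::-1].mean(0),.065))
E
python3 go.py 545 186 150 92.2
```

```text
clock: 7.87
tcp_pos: [0.4614, -0.2046, 0.0238]
orientation: [-0.003, 0.74, 0.673, -0.003]
wrist_force: [0.0, -0.6, -0.4]
finger_gap: 0.0517
clock: 8.28
tcp_pos: [0.4612, -0.2039, 0.1541]
orientation: [-0.005, 0.74, 0.673, -0.003]
wrist_force: [0.9, -0.0, -0.6]
finger_gap: 0.0514
red 66 [0.54595288 0.18550601 0.0648253 ] [[0.54591178 0.18549617 0.065     ]]
red 66 [0.54335463 0.18900368 0.0627036 ] [[0.54158198 0.1908384  0.065     ]]
shift [398.6  41.3   8.9] spin -7.64 tilt [ 0.001 -0.005 -1.   ] tcp [ 466.1 -206.9  160.8] gap 50.9 F [ 1.4 -0.8  0.4] t 8.38 q6 1.09
```

View pics/s3.png

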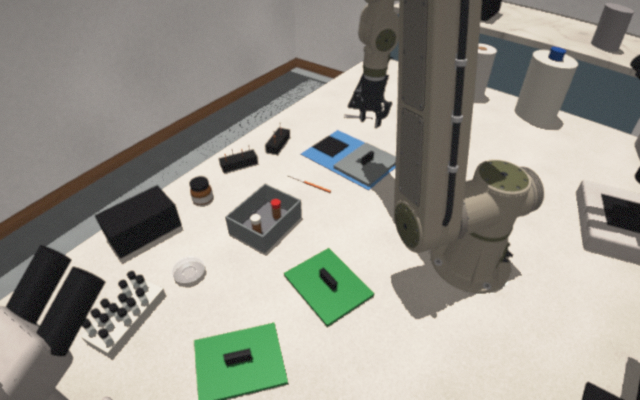

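The lid lies flat, handle up, on the near part of the mat at (366,160), off the black plate. Both vials are still standing. Now the red vial.

```bash
python3 -m inch '[[[0.030,0.003,0],-1],[[0.070,0.007,0],-2],[[0.110,0.011,0],-4],[[0.150,0.015,0],-6],[[0.190,0.020,0],-7.6]]'; python3 -m inch '[[[0.040,0,0],0],[[0.080,0,0],0],[[0.120,0,0],0],[[0.150,0,0],0],[[0.170,0,0],0]]'; python3 go.py 545 187 150 92.2
```

```text
clock: 8.8
tcp_pos: [0.5038, -0.018, 0.1602]
orientation: [0.002, 0.693, 0.721, -0.001]
wrist_force: [0.8, 0.1, 0.1]
finger_gap: 0.051
clock: 9.22
tcp_pos: [0.4965, 0.1549, 0.1595]
orientation: [0.002, 0.692, 0.722, -0.001]
wrist_force: [0.0, -0.4, -0.2]
finger_gap: 0.0513
shift [30.1 49.8  9.4] spin 0.16 tilt [ 0.001 -0.004 -1.   ] tcp [496.5 154.9 159.5] gap 51.3 F [ 0.  -0.4 -0.2] t 9.22 q6 1.68
```

```bash
python3 -m inch '[[[0.010,0.018,0],0],[[0.020,0.036,0.004],0],[[0.030,0.050,0.009],0],[[0.030,0.050,0.009],0],[[0.030,0.050,0.009],0]]'
python3 - <<'E'
from m import *
c=cam("side"); cv2.imwrite("pics/s4.png",cv2.resize(c["image"][120:270,170:370,::-1],None,fx=3,fy=3,interpolation=cv2.INTER_CUBIC))
E
python3 go.py 545 187 25 92.2
```

```text
clock: 9.63
tcp_pos: [0.5449, 0.1871, 0.1498]
orientation: [0.002, 0.692, 0.722, -0.002]
wrist_force: [0.5, -0.2, 0.6]
finger_gap: 0.0515
shift [  0.9   0.7 125.1] spin 0.18 tilt [-0.001 -0.005 -1.   ] tcp [544.4 186.7 150.1] gap 51.0 F [ 0.7  0.8 -0.1] t 9.68 q6 1.72
```

View pics/s4.png

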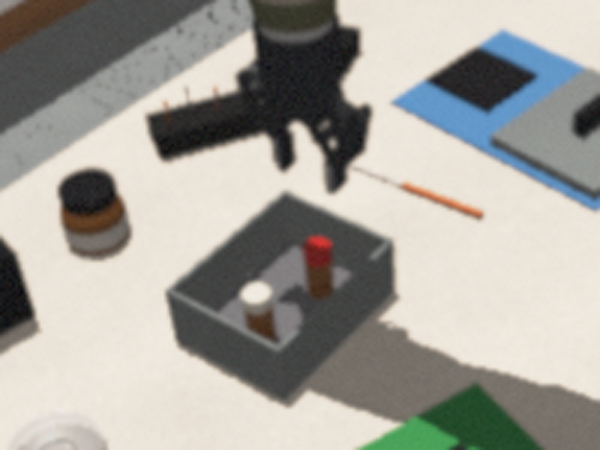

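The crop shows the fingers (about (285,155) and (335,180)) straddling the position above the red cap (318,245), and the box is clear. I'll descend gently.

```bash
python3 -m inch '[[[0.0005,0.0005,0.012],0],[[0.0005,0.0005,0.028],0],[[0.0005,0.0005,0.044],0],[[0.0005,0.0005,0.058],0],[[0.0005,0.0005,0.070],0]]'; python3 go.py 545 187 25 92.2; python3 -m inch '[[[0,0,0.012],0],[[0,0,0.025],0],[[0,0,0.038],0],[[0,0,0.048],0],[[0,0,0.055],0]]'; python3 go.py 545 187 25 92.2
```

```text
clock: 10.1
tcp_pos: [0.5435, 0.1858, 0.0796]
orientation: [0.001, 0.693, 0.721, -0.003]
wrist_force: [-0.7, 0.3, 0.1]
finger_gap: 0.051
shift [ 1.4  1.7 54.6] spin 0.13 tilt [-0.002 -0.005 -1.   ] tcp [543.5 185.8  79.6] gap 51.0 F [-0.7  0.3  0.1] t 10.1 q6 1.72
clock: 10.52
tcp_pos: [0.5423, 0.1848, 0.024]
orientation: [0.001, 0.693, 0.721, -0.003]
wrist_force: [-1.1, 0.4, -0.0]
finger_gap: 0.0511
shift [ 2.1  2.7 -1.1] spin 0.08 tilt [-0.003 -0.006 -1.   ] tcp [542.3 184.8  24. ] gap 51.1 F [-1.1  0.4 -0. ] t 10.52 q6 1.72
```

```bash
python3 -m inch '[[[0.001,0.0015,0],0],[[0.002,0.0025,0],0],[[0.002,0.0025,0],0]]'; python3 -m inch '[[[0,0,0],0],[[0,0,0],0],[[0,0,0],0],[[0,0,0],0],[[0,0,0],0]]' 0.75 30; python3 -m inch '[[[0,0,0],0],[[0,0,0],0],[[0,0,0],0]]' 0.9 40;  python3 go.py 545 187 25 92.2
```

```text
clock: 10.77
tcp_pos: [0.5455, 0.187, 0.0247]
orientation: [0.001, 0.693, 0.721, -0.003]
wrist_force: [-0.4, 0.2, 0.8]
finger_gap: 0.0514
clock: 11.18
tcp_pos: [0.5464, 0.1873, 0.0256]
orientation: [0.002, 0.693, 0.721, -0.002]
wrist_force: [0.8, -0.1, 4.0]
finger_gap: 0.0278
clock: 11.43
tcp_pos: [0.5464, 0.1873, 0.0257]
orientation: [0.002, 0.693, 0.721, -0.002]
wrist_force: [0.1, -0.8, 2.5]
finger_gap: 0.0277
shift [-0.2 -1.4  0.7] spin 0.09 tilt [ 0.    -0.005 -1.   ] tcp [546.4 187.3  25.7] gap 27.7 F [ 0.1 -0.8  2.5] t 11.43 q6 1.72
```

```bash
python3 -m inch '[[[0,0,-0.006],0],[[0,0,-0.02],0],[[0,0,-0.04],0],[[0,0,-0.06],0],[[0,0,-0.08],0]]';python3 -m inch '[[[0,0,-0.015],0],[[0,0,-0.03],0],[[0,0,-0.04],0],[[0,0,-0.045],0],[[0,0,-0.045],0]]';  python3 - <<'E'
from m import *
c=cam("side"); cv2.imwrite("pics/s5.png",cv2.resize(c["image"][100:270,150:400,::-1],None,fx=3,fy=3,interpolation=cv2.INTER_CUBIC))
c=cam("top"); hsv=cv2.cvtColor(c["image"],cv2.COLOR_RGB2HSV);save(c,"t5.png")
blue=(hsv[...,0]>95)&(hsv[...,0]<120)&(hsv[...,1]>90)&roi(c,(438,165),75)
print("plate",rect(c,(hsv[...,2]<70)&roi(c,(440,134),32),.009))
X=cloud(c);m=(abs(X[...,2]-.017)<.006)&(abs(X[...,0]-.461)<.13)&(abs(X[...,1]+.205)<.14)
print("lid?",np.nanmedian(X[(abs(X[...,0]-.43)<.02)&(abs(X[...,1]+.205)<.06)][:,2]))
E
python3 go.py 625.5 -220.5 150 92.2
```

```text
clock: 11.85
tcp_pos: [0.5455, 0.1875, 0.1061]
orientation: [0.001, 0.693, 0.721, -0.002]
wrist_force: [0.5, -0.2, -0.6]
finger_gap: 0.0276
clock: 12.27
tcp_pos: [0.546, 0.1878, 0.152]
orientation: [0.002, 0.693, 0.721, -0.002]
wrist_force: [-0.5, 0.4, -0.2]
finger_gap: 0.0269
plate (array([ 627.1, -222.1]), array([91.3, 93.5]), 83.69)
lid? 0.01701129151893262
shift [-411.    64.     2.3] spin 0.09 tilt [-0.003 -0.005 -1.   ] tcp [545.1 187.7 150.3] gap 27.3 F [ 0.3 -0.1  0. ] t 12.37 q6 1.73
```

View pics/s5.png

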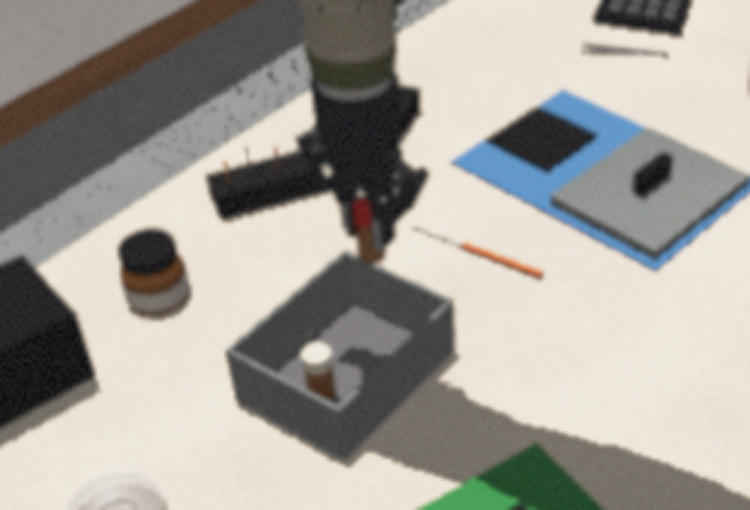

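The red vial is held upright at crop (365,230). The white one still stands at (318,365), and the lid is flat on the mat, clear of the plate at (543,138). I'll carry the vial over.

```bash
python3 -m inch '[[[-0.015,0.002,0],0],[[-0.040,0.006,0],0],[[-0.075,0.012,0],0],[[-0.110,0.017,0],0],[[-0.145,0.022,0],0]]'; python3 -m inch '[[[-0.035,0.005,0],0],[[-0.070,0.011,0],0],[[-0.105,0.016,0],0],[[-0.140,0.022,0],0],[[-0.170,0.026,0],0]]'; python3 go.py 625.5 -220.5 60 92.2
```

```text
clock: 12.78
tcp_pos: [0.5721, 0.0426, 0.1496]
orientation: [-0.0, 0.692, 0.721, -0.004]
wrist_force: [1.4, 0.6, -0.5]
finger_gap: 0.0272
clock: 13.2
tcp_pos: [0.6047, -0.1284, 0.1487]
orientation: [-0.001, 0.693, 0.721, -0.004]
wrist_force: [0.5, -0.2, -0.4]
finger_gap: 0.027
shift [-92.4  17.8  89. ] spin 0.1 tilt [-0.007 -0.005 -1.   ] tcp [ 604.7 -128.4  148.7] gap 27.0 F [ 0.5 -0.2 -0.4] t 13.2 q6 1.2
```

```bash
python3 -m inch '[[[-0.030,0.006,0.01],0],[[-0.056,0.011,0.03],0],[[-0.078,0.015,0.05],0],[[-0.090,0.018,0.065],0],[[-0.0925,0.018,0.075],0]]'; python3 -m inch '[[[0,0,0.006],0],[[0,0,0.011],0],[[0,0,0.014],0],[[0,0,0.014],0]]'; python3 go.py 625.5 -220.5 30 92.2
```

```text
clock: 13.62
tcp_pos: [0.6246, -0.2221, 0.0704]
orientation: [-0.003, 0.694, 0.72, -0.005]
wrist_force: [-0.1, -0.6, -0.6]
finger_gap: 0.0276
clock: 13.95
tcp_pos: [0.6243, -0.2206, 0.0563]
orientation: [-0.003, 0.693, 0.721, -0.005]
wrist_force: [-0.6, -0.1, -0.4]
finger_gap: 0.0272
shift [ 0.1  1.5 26.3] spin 0.04 tilt [-0.011 -0.003 -1.   ] tcp [ 624.3 -220.6   56.3] gap 27.2 F [-0.6 -0.1 -0.4] t 13.95 q6 1.07
```

```bash
python3 -m inch '[[[0,0.001,0.006],0],[[0,0.001,0.012],0],[[0,0.001,0.017],0],[[0,0.001,0.021],0],[[0,0.001,0.023],0]]'; python3 -m inch '[[[0,0,0.001],0],[[0,0,0.002],0],[[0,0,0.003],0],[[0,0,0.003],0]]'; python3 go.py 625.5 -220.5 30 92.2
```

```text
clock: 14.37
tcp_pos: [0.6246, -0.2203, 0.0325]
orientation: [-0.003, 0.693, 0.721, -0.005]
wrist_force: [0.3, -0.2, 0.6]
finger_gap: 0.0272
clock: 14.7
tcp_pos: [0.6247, -0.2204, 0.0298]
orientation: [-0.003, 0.693, 0.721, -0.005]
wrist_force: [-0.1, -0.4, -0.8]
finger_gap: 0.0275
shift [-0.1  0.8 -0.2] spin 0.05 tilt [-0.012 -0.003 -1.   ] tcp [ 624.7 -220.4   29.8] gap 27.5 F [-0.1 -0.4 -0.8] t 14.7 q6 1.07
```

```bash
for i in 1 2; do python3 -m inch '[[[0,0,0.0005],0],[[0,0,0.0007],0],[[0,0,0.0007],0]]' | grep -E "tcp|force"; done
```

```text
tcp_pos: [0.6247, -0.2205, 0.0297]
wrist_force: [-1.9, 1.6, 5.1]
tcp_pos: [0.6247, -0.2205, 0.0297]
wrist_force: [-3.0, 1.1, 6.8]
```

Contact is firm, so I'll release gradually, then retreat.

```bash
python3 -m inch '[[[0,0,0],0],[[0,0,0],0],[[0,0,0],0]]' 0.6 20; python3 -m inch '[[[0,0,0],0],[[0,0,0],0],[[0,0,0],0],[[0,0,0],0]]' 0.4; python3 go.py 625.5 -220.5 150 92.2; python3 -m inch '[[[0,0,-0.008],0],[[0,0,-0.02],0],[[0,0,-0.04],0],[[0,0,-0.065],0],[[0,0,-0.09],0]]'; python3 -m inch '[[[0.030,0,-0.02],0],[[0.065,0,-0.03],0],[[0.10,0,-0.04],0],[[0.13,0,-0.04],0],[[0.15,0,-0.04],0]]'; python3 -m inch '[[[0,0,0],0],[[0,0,0],0],[[0,0,0],0]]'
python3 - <<'E'
from m import *
s=cam("side"); cv2.imwrite("pics/s6.png",cv2.resize(s["image"][100:270,190:440,::-1],None,fx=3,fy=3,interpolation=cv2.INTER_CUBIC))
c=cam("top"); cv2.imwrite("pics/t6.png",cv2.resize(c["image"][90:240,240:500,::-1],None,fx=3,fy=3,interpolation=cv2.INTER_CUBIC))
for c in (c,s):
    hsv=cv2.cvtColor(c["image"],cv2.COLOR_RGB2HSV);X=cloud(c)
    v=(cv2.inRange(hsv,(0,110,60),(8,255,255))|cv2.inRange(hsv,(172,110,60),(180,255,255)))>0
    m=v&(abs(X[...,0]-.625)<.06)&(abs(X[...,1]+.22)<.06)&(X[...,2]>.02); print("red",m.sum(), m.any() and (np.nanmean(X[m],0),np.nanmax(X[m][:,2])))
print(env.get_state()["qvel"].round(3))
E
```

```text
clock: 15.45
tcp_pos: [0.6249, -0.2206, 0.0293]
orientation: [-0.003, 0.693, 0.721, -0.005]
wrist_force: [-0.9, 0.4, -0.5]
finger_gap: 0.0343
clock: 15.78
tcp_pos: [0.6248, -0.2206, 0.0292]
orientation: [-0.003, 0.693, 0.721, -0.005]
wrist_force: [0.0, 0.1, 0.2]
finger_gap: 0.0512
shift [  -0.3   -0.7 -120.8] spin 0.05 tilt [-0.011 -0.003 -1.   ] tcp [ 624.8 -220.6   29.2] gap 51.2 F [0.  0.1 0.2] t 15.78 q6 1.07
clock: 16.2
tcp_pos: [0.6257, -0.2202, 0.1211]
orientation: [-0.003, 0.693, 0.721, -0.005]
wrist_force: [-0.2, -0.7, -0.4]
finger_gap: 0.051
clock: 16.62
tcp_pos: [0.6208, -0.0676, 0.1636]
orientation: [-0.002, 0.692, 0.721, -0.004]
wrist_force: [-0.2, -0.9, -0.8]
finger_gap: 0.0514
clock: 16.87
tcp_pos: [0.6214, -0.0681, 0.1648]
orientation: [-0.001, 0.692, 0.721, -0.003]
wrist_force: [0.4, -0.3, -0.0]
finger_gap: 0.0514
red 0 False
red 39 (array([ 0.61853845, -0.21432689,  0.06153267]), np.float64(0.07247480408585727))
[-0.009  0.009 -0.006 -0.002  0.003  0.   ]
```

View pics/s6.png

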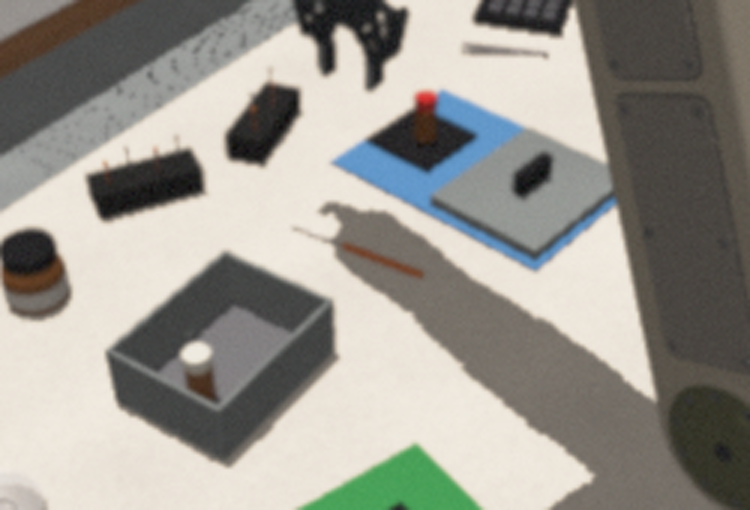

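View pics/t6.png

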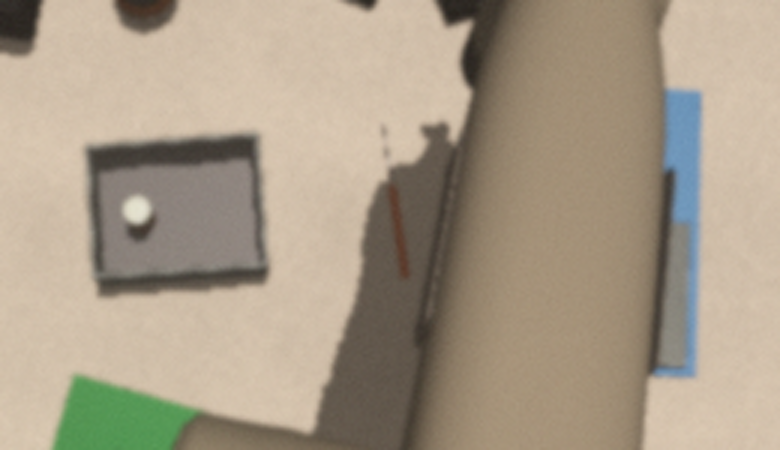

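The side view shows the red vial upright on the middle of the black plate (crop (427,118)), the lid flat with its handle up (530,175), and the white vial standing in the box (197,370). The gripper is clear of everything. In the top view the arm hides the plate, but the white vial shows at (137,210). Everything is as asked, so I'm handing in.

```bash
python3 -c "
from workcell import env
print(env.hand_in())"
```

```text
the job is handed in; nothing more can be done
None
```

The job is done and handed in at about 17 s on the robot's clock, against the 56 s limit. I lifted the lid off and laid it flat, handle up, on the free part of the mat. Then I stood the red vial on the black plate, lowering it to a light contact of about 5–7 N before letting go.

**Last checks:**
- **Red vial:** the final side view shows it upright near the middle of the plate. Its cap measured at (0.619, -0.214) m, while the gripper released it at (0.625, -0.220) m. The gap is in the direction of the 4–5 mm by which the two cameras had disagreed throughout.
- **Lid:** it lies flat on the mat, clear of the plate. Its top measured 17 mm above the bench, as expected.
- **White vial:** it is still standing in the box.
- **Robot:** it touches nothing, and the wrist readings printed after each move stayed below 10 N.

**Not confirmed:** in the last top view the arm hid the plate, so the vial's final position rests on the side view and the release position alone. No verdict was reported.

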